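# Clear the seasonings off the hob into their holders

### The job

Clear the seasonings off the hob and put each back in its own holder on the worktop to the right: the two spice jars upright in the two empty bays of the wooden spice rack, one to a bay; the pepper mill upright in the wide steel cup of the cruet stand and the salt shaker upright in its narrow cup; and the garlic bulb in the terracotta dish. Set each thing down instead of dropping it, knock no jar, mill or shaker over, and leave the jar that is already in the rack where it stands.

Things in the scene. Friction and masses are not known exactly. Their poses are not given: they have to be found in the camera images.
- pepper_mill: Pepper mill of dark brown turned wood with a small steel knob on top, loose, standing upright on the hob at the start; round, 58 mm across at the foot, 170 mm tall, 0.13 to 0.25 kg. Its rounded head, 48 mm across, lies 123 to 159 mm up and can be gripped at 140 mm. Origin: centre of the underside, z up along its axis.
- salt_shaker: Salt shaker, the shortest of the upright ones: glass with white salt and a domed grey cap, loose, upright on the hob at the start; round, 44 mm across up to 66 mm, then narrowing to a 34 mm cap, 90 mm tall, 0.1 kg; grip it about 60 mm up. Origin: centre of the underside, z up along its axis.
- spice_jar_a: Spice jar, glass with a red screw cap and a label with red in it, loose, upright on the hob at the start; round, 42 mm across, the cap 45 mm across from 85 mm to the top at 106 mm, 0.11 kg. Origin: centre of the underside, z up along its axis. The two spice jars are of one kind: either may take either empty bay.
- spice_jar_b: The other spice jar on the hob, of the same shape and size as the first (42 mm across, red cap 45 mm across, 106 mm tall), with a green label and green contents. Origin: centre of the underside, z up along its axis.
- garlic_bulb: Garlic bulb, pale pinkish white, loose, on the hob at the start; round, 56 mm across at its widest, lower half, 56 mm tall to its pointed tip; grip it about 36 mm up, about 0.035 kg. Origin: centre of the underside, z up to the tip.
- spice_rack: Dark wooden spice rack with steel rails, fixed right of the hob; 224 mm long (x, roughly away from the robot), 80 mm wide. Three bays, 64 mm square inside, centred at x = -35, +35, +105 mm, y = 0; floor 8 mm above the underside, rails 35 mm high, dividers 28, end boards 44. The far bay (+105) holds a jar, the other two are empty. Origin: on the underside, midway between the empty bays.
- cruet_stand: Cruet stand, fixed on the worktop right of the hob: white marble base 206 x 84 x 10 mm, long in x (roughly away from the robot), low end handles 26 mm high, two steel cups narrowing downward. Wide cup at x = -42 mm (nearer the robot): 78 mm inside at the mouth, 66 at the bottom. Narrow cup at x = +42: 63 and 52 mm. y = 0, floor 10 mm, rim 44 mm above the underside. Origin: centre of the underside.
- garlic_dish: Shallow round dish of terracotta, fixed on the worktop to the right of the hob; 115 mm across at the rim, 24 mm high, its inner floor 6 mm above the underside and about 75 mm across. Origin: centre of the underside.
- rack_jar: Spice jar that already stands in the far bay of the rack, loose, same shape and size as the other spice jars (42 mm across, red cap 45 mm across, 106 mm tall). It stays there. Origin: centre of the underside, z up along its axis.

How it is judged:
By the outcome, as a careful person would: the job done as asked, in the order asked, and still so for the second after the job is handed in, with the robot touching nothing.
It also fails if it takes over 128 s, if anything falls off the work surface, if the arm or the gripper's body presses on something with over 40 N, if the wrist force passes 120 N, or if a joint passes its speed limit or range.

### The arm

A 6-joint arm with a two-finger parallel gripper is mounted at the origin on a cart in front of the work surface, level with it; the furniture and walls round the work are solid. World frame = base frame: x ahead of the robot, y to its left, z up, the work surface at z = 0. Lengths are in mm, angles in rad, forces in N, time in s.
With the tool pointing down it reaches from about 300 to 775 mm from the base axis. Payload 14.6 kg.
Tool frame: the origin (TCP) lies at the very end of the fingers, on their centre line; the grasp point (between the pads) lies behind it (r.pinch_z is the z of the grasp point in the tool frame, in mm); z points along the fingers, y is the line along which they close (so a half turn about z gives the same grasp; the last joint's range is limited). The gripper opens to 94 mm and grips with 3 to 60 N. Pads are 16 mm wide; open, the fingers measure 119 mm over their backs; the gripper's body (75 mm by 177 mm) begins 78 mm behind the grasp point.
Start: joints at [1.072, 0.3, 1.521, -0, 1.321, -0.067], TCP at [230.175, 499.509, 205.446] pointing down, gripper open.
Joint ranges: [-3.03, 3.03], [-0.79, 2.21], [0.23, 2.52], [-1.04, 4.18], [0, 3.07], [-2.55, 2.55]. Speed limits (rad/s): [2.22, 2.22, 2.57, 3.14, 3.14, 3.14].

### API

Orientations are given as a unit quaternion [w, x, y, z].
In Python, from plant import r gives the robot as it stands.
- The arm moves only by the tool step_arm, never from a script. Its argument "targets" is a list of rows, each a list of 3 entries, a list of its own where there are three numbers: the turn, a rotation vector about the tool's x, y, z in degrees, then the shift along the tool's x, y, z in m, then the finger opening in m, from 0 to 0.094. A call has 1 to 12 rows; each row shifts and turns the commanded pose from where the row before left it, along the tool's axes as they then stand; what a row does not reach is not made up. A row lasts 1/10 s, in which the tool goes at most 50 mm and 8.59 degrees, less where a joint would pass 70% of its speed; a pose out of reach is approached as far as the arm can. A call is refused whole if a number of a shift passes 0.05 or a number of a turn 8.59, either way. A call with a gripper value outside its range is refused whole. The fingers move at their own pace and stop on an object; "force" is the grip in N (left out, the last holds). Time passes only in rows, so rows that do not move let the fingers close. It gives the time, the measured TCP pose, the force, the opening and the grip force at its end, in the units of the state.
- r.observe(): the state, without advancing time (a new reading comes with each control period).
- r.grab_frame(name): name is "scene" or "top"; returns the picture (384x512x3 uint8, blue, green, red); there is no depth.
- r.get_calibration(name): a dict with "intrinsics" (3x3 intrinsics, pixels), "origin" and "rotation" of the camera in the world. Camera axes: x right, y down, z forward; pixel columns grow to the right and rows downward; lengths in mm; the calibration is good to about 2 mm. A picture is of the moment at which its call begins. get_calibration takes no time and is no camera call.
- r.hand_in(): hands the job in; it is judged then, once.
Trained networks look in the newest picture that a camera, given by its name, has taken for a name from the list of things; names that differ only in an ending like _2 or _b are one class to them, and where a whole thing is asked for, a point or a joint stands for the part that bears it (a point fixed in the world has none). Each returns a list of dicts, best first, with "p" (0 to 1); they miss things now and then, are a little off and sometimes report something else, mostly with a low value. They report only what shows in the picture. A call takes as long as a camera call.
- r.spot_in(camera, thing): "pixel" ([row, column] in pixels, amid what is visible of it).
- r.tip_of(camera, thing): "pixel" ([row, column] in pixels: a listed point, or the origin of a listed thing).
The state is a dict: "t": time; "qpos": joint angles; "joint_velocities": joint speeds; "tau": joint torques, N m; "tcp_pos": TCP position; "tool_rot": TCP orientation; "contact_force": force on the tool from outside, world axes, zero at the start; "wrist_torque": the same for the moment, N m; "width": finger opening in mm; "finger_force": force on a finger pad.
Only numpy, scipy, OpenCV 4.12 (cv2) and the standard library are available. Lean on these libraries where they do the work, as an engineer would, in place of code of your own. Each camera call takes 0.05 s, during which the arm holds its last target. There are 200 camera calls.

## Working session

There is one attempt and no reset: what is moved stays moved. The work goes in short steps, Python scripts to look and compute and a tool call to move; the robot and the scene stay as the last step left them, time stands still between calls to the robot, and variables do not carry over. Pictures are saved under pics/ and viewed, at most 14 in all, crops included, and the job is handed in when it is done.

Besides the shell and the picture viewer there is one more tool, called after ">>>" as name(argument=value, ...), one argument or row to a line, values as JSON. step_arm: Moves the arm, as the interface text tells. Its arguments: {"type":"object","properties":{"targets":{"type":"array","items":{"type":"array"}},"force":{"type":"number"}},"required":["targets"]}

```bash
mkdir -p pics; ls; cat > h.py <<'E'
import numpy as np, cv2
from plant import r
def ray(cam,px):
    c=r.get_calibration(cam);K=np.array(c["intrinsics"]);R=np.array(c["rotation"])
    d=R@np.linalg.inv(K)@np.array([px[1],px[0],1.]);return np.array(c["origin"]),d
def onz(cam,px,z):
    o,d=ray(cam,px);return o+d*(z-o[2])/d[2]
E
python3 - <<'E'
from h import *
for c in("scene","top"):
    cv2.imwrite(f"pics/{c}0.png",r.grab_frame(c)); k=r.get_calibration(c);print(c,np.round(k["origin"]),np.round(k["rotation"],2).tolist(),np.round(k["intrinsics"]).tolist())
    for t in "pepper_mill salt_shaker spice_jar_a garlic_bulb spice_rack cruet_stand garlic_dish rack_jar".split():
        print(c,t,[(np.round(d["pixel"]).tolist(),round(d["p"],2),np.round(onz(c,d["pixel"],0)[:2]).tolist()) for d in r.tip_of(c,t)[:5]])
o=r.observe();print(o,r.pinch_z)
E
```

```text
pics
scene [ -502. -1055.   929.] [-0.46, 0.81, -0.32, 0.18] [[496.0, 0.0, 243.0], [0.0, 496.0, 201.0], [0.0, 0.0, 1.0]]Traceback (most recent call last):
  File "<stdin>", line 5, in <module>
  File "h.py", line 7, in onz
    o,d=ray(cam,px);return o+d*(z-o[2])/d[2]
        ~~~^^^^^^^^
  File "h.py", line 5, in ray
    d=R@np.linalg.inv(K)@np.array([px[1],px[0],1.]);return np.array(c["origin"]),d
      ~^~~~~~~~~~~~~~~~~
ValueError: matmul: Input operand 1 has a mismatch in its core dimension 0, with gufunc signature (n?,k),(k,m?)->(n?,m?) (size 3 is different from 4)
```

```bash
sed -i 's/R=np.array(c\["rotation"\])/R=Rot.from_quat(np.array(c["rotation"])[[1,2,3,0]]).as_matrix()/; 1a from scipy.spatial.transform import Rotation as Rot' h.py
python3 - <<'E'
from h import *
for c in("scene","top"):
    cv2.imwrite(f"pics/{c}1.png",r.grab_frame(c)); k=r.get_calibration(c);print(c,np.round(k["origin"]),np.round(k["rotation"],2).tolist(),ray(c,[192,256])[1].round(2))
    for t in "pepper_mill salt_shaker spice_jar_a garlic_bulb spice_rack cruet_stand garlic_dish rack_jar".split():
        print(c,t,[(np.round(d["pixel"]).tolist(),round(d["p"],2),np.round(onz(c,d["pixel"],0)[:2]).tolist()) for d in r.tip_of(c,t)[:5]])
o=r.observe();print(o,r.pinch_z)
E
```

```text
scene [ -502. -1055.   929.] [-0.46, 0.81, -0.32, 0.18] [ 0.62  0.61 -0.5 ]
scene pepper_mill [([192.0, 228.0], 0.9, [563.0, 138.0])]
scene salt_shaker [([174.0, 203.0], 0.59, [588.0, 315.0]), ([183.0, 176.0], 0.57, [463.0, 328.0])]
scene spice_jar_a [([182.0, 174.0], 0.86, [459.0, 335.0]), ([194.0, 191.0], 0.62, [454.0, 222.0])]
scene garlic_bulb [([212.0, 214.0], 0.46, [432.0, 68.0])]
scene spice_rack [([253.0, 286.0], 0.73, [442.0, -262.0])]
scene cruet_stand [([271.0, 310.0], 0.66, [429.0, -367.0])]
scene garlic_dish []
scene rack_jar [([233.0, 309.0], 0.94, [577.0, -240.0])]
top [369. -12. 955.] [-0.05, 0.71, -0.7, 0.05] [ 0.13 -0.01 -0.99]
top pepper_mill [([167.0, 199.0], 0.96, [568.0, 140.0])]
top salt_shaker []
top spice_jar_a [([209.0, 128.0], 0.84, [449.0, 327.0]), ([172.0, 343.0], 0.7, [556.0, -261.0]), ([213.0, 173.0], 0.65, [439.0, 206.0])]
top garlic_bulb [([218.0, 225.0], 0.63, [427.0, 64.0])]
top spice_rack [([208.0, 344.0], 0.55, [456.0, -261.0]), ([213.0, 297.0], 0.33, [441.0, -133.0]), ([216.0, 228.0], 0.25, [433.0, 57.0])]
top cruet_stand [([217.0, 385.0], 0.83, [432.0, -373.0])]
top garlic_dish [([214.0, 297.0], 0.87, [439.0, -131.0]), ([161.0, 142.0], 0.25, [582.0, 298.0])]
top rack_jar []
{'t': 1.0, 'qpos': array([ 1.07238303e+00,  2.99892210e-01,  1.52100132e+00,  5.33288379e-06,
        1.32066614e+00, -6.65971254e-02]), 'joint_velocities': array([ 0.00059375,  0.00305969,  0.0004811 , -0.0004014 ,  0.00163636,
        0.00080105]), 'tau': array([-1.76314086e-03, -5.31691968e+01, -3.52898240e+01,  7.07263383e-02,
        2.15652835e-02, -1.10464521e-04]), 'tcp_pos': array([230.18600797, 499.51307953, 205.44929723]), 'tool_rot': array([2.11556544e-06, 2.14235165e-01, 9.76782112e-01, 1.65559553e-05]), 'contact_force': array([-0.03253392,  0.03390139, -0.73064059]), 'wrist_torque': array([-0.01440801,  0.04583026, -0.00680347]), 'finger_force': 0.0, 'width': 93.92718051823104} -18.8
```

View pics/scene1.png

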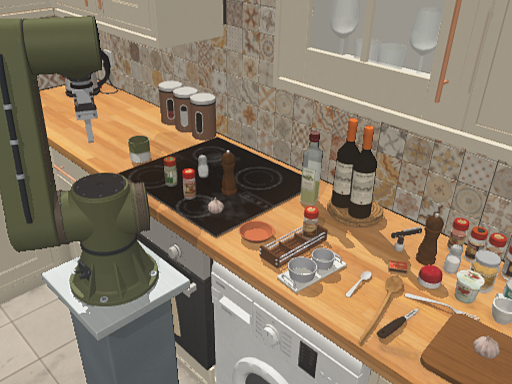

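View pics/top1.png

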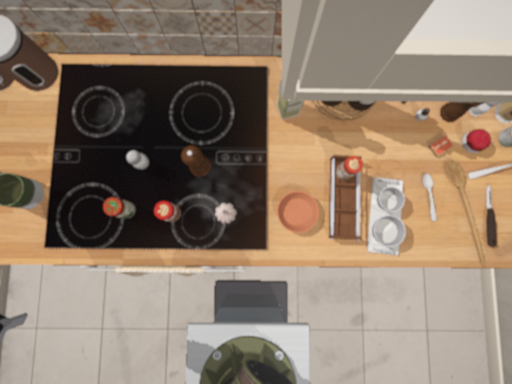

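The scene view shows jars at about (172,170) and (184,190), the salt shaker at (166,203), the mill at (172,228) and the garlic at (207,215). The holders stand to the right, with cruet cups and decoys further on. In the top view, the caps are at (206,111) and (210,163). I'll zoom in for precision.

```bash
python3 - <<'E'
from h import *
im=cv2.imread("pics/top1.png")
def crop(n,c0,c1,r0,r1,s=5):
    v=cv2.resize(im[r0:r1,c0:c1],None,fx=s,fy=s,interpolation=cv2.INTER_CUBIC)
    for c in range(-(-c0//10)*10,c1,10): cv2.line(v,((c-c0)*s,0),((c-c0)*s,6 if c%50 else 20),(0,255,255),1)
    for q in range(-(-r0//10)*10,r1,10): cv2.line(v,(0,(q-r0)*s),(6 if q%50 else 20,(q-r0)*s),(0,255,255),1)
    cv2.imwrite(f"pics/{n}.png",v)
crop("hob",90,245,135,230);crop("rack",270,415,145,260)
E
```

```text
(no output)
```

View pics/hob.png

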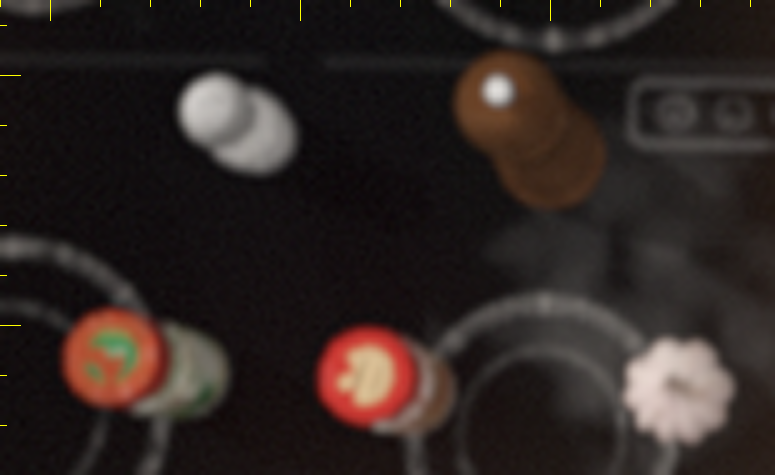

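View pics/rack.png

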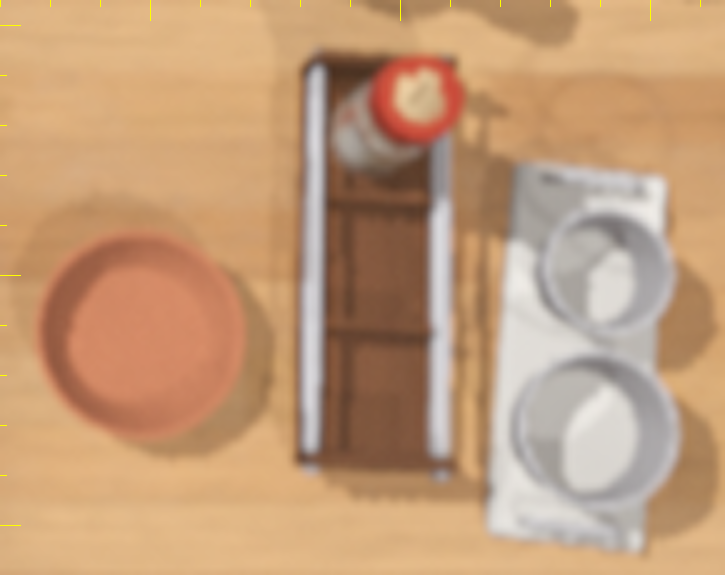

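```bash
python3 - <<'E'
from h import *
H=lambda u,v,z:onz("top",[135+v/5,90+u/5],z)[:2].round(1)
G=lambda u,v,z:onz("top",[145+v/5,270+u/5],z)[:2].round(1)
print("green",H(114,357,108),"body low",H(188,375,8),"bottom",H(188,372,0))
print("red",H(367,376,108),H(415,388,8))
print("salt",H(215,110,80),H(255,132,33)); print("mill",H(498,90,168),H(551,155,10),"head",H(508,104,141))
print("garlic",H(681,386,54),H(679,389,22))
for n,a in dict(railLtop=(317,68,35),railLbot=(311,465,35),railRtop=(441,140,35),railRbot=(441,470,35),div1=(378,205,28),div0=(378,330,28),endfar=(378,57,44),endnear=(375,462,44),jar=(418,97,114),narrow=(608,270,44),wide=(598,430,44),c1=(515,165,10),c2=(665,180,10),c3=(490,533,10),c4=(643,550,10),dish=(141,335,24)).items(): print(n,G(*a))
E
```

```text
green [445.4 326.7] body low [445.  326.3] bottom [447.3 329.3]
red [437.3 204.6] [439.1 204. ]
salt [574.4 295.1] [573.6 289.5]
mill [564.6 135.3] [567.6 134.5] head [564.5 135.3]
garlic [437.9  57.2] [438.7  60.7]
railLtop [ 586.4 -226.9]
railLbot [ 374.4 -218.9]
railRtop [ 547.7 -292.7]
railRbot [ 372.4 -286.9]
div1 [ 513.1 -259.7]
div0 [ 445.9 -257.8]
endfar [ 590.7 -257.7]
endnear [ 376.2 -250.1]
jar [ 553.7 -258. ]
narrow [ 477.2 -375.9]
wide [ 393.6 -366.7]
c1 [ 538.9 -340.7]
c2 [ 531.4 -423.3]
c3 [ 339.4 -319.5]
c4 [ 331.1 -401.1]
dish [ 442.4 -132.1]
```

The green jar is at about (445,327) and the red jar at (438,204). The salt shaker is at (574,293), the mill at (565,135) and the garlic at (438,59). The rack origin is about (445,-256), yaw -2°. The cruet cups are at (394,-367) and (477,-376), and the dish is at (442,-132). Starting with the green jar.

>>> step_arm(
  targets=[
    [[0,0,-7.6],[0,0,0],0.094],
    [[0,0,-7.6],[0,0,0],0.094],
    [[0,0,-7.5],[0,0,0],0.094],
    [[0,0,0],[-0.032,-0.0235,0],0.094],
    [[0,0,0],[-0.032,-0.0235,0],0.094],
    [[0,0,0],[-0.032,-0.0235,0],0.094],
    [[0,0,0],[-0.032,-0.0235,0],0.094],
    [[0,0,0],[-0.032,-0.0235,0],0.094],
    [[0,0,0],[-0.032,-0.0235,0],0.094],
    [[0,0,0],[-0.029,-0.0235,0],0.094],
    [[0,0,0],[0,0,0],0.094],
  ],
  force=15,
)

```text
t: 2.1
tcp_pos: [447.7, 324.6, 205.2]
tool_rot: [0.0, 0.02, 1.0, -0.0]
contact_force: [-0.5, 0.2, -0.2]
width: 93.8
finger_force: 0.0
```

>>> step_arm(
  targets=[
    [[0,0,0],[0.002,0.0025,0],0.094],
    [[0,0,0],[0,0,0.04],0.094],
    [[0,0,0],[0,0,0.04],0.094],
    [[0,0,0],[0,0,0.04],0.094],
    [[0,0,0],[0,0,0.03],0.094],
    [[0,0,0],[0,0,0],0.03],
    [[0,0,0],[0,0,0],0.03],
    [[0,0,0],[0,0,0],0.03],
    [[0,0,0],[0,0,0],0.03],
    [[0,0,0],[0,0,0],0.03],
    [[0,0,0],[0,0,0],0.03],
    [[0,0,0],[0,0,0],0.03],
  ],
  force=15,
)

```text
t: 3.3
tcp_pos: [443.4, 329.9, 55.8]
tool_rot: [0.0, 0.018, 1.0, 0.0]
contact_force: [-0.2, 1.5, 2.6]
width: 44.4
finger_force: 15.0
```

>>> step_arm(
  targets=[
    [[0,0,0],[0,0,0],0.06],
    [[0,0,0],[0,0,0],0.06],
    [[0,0,0],[0,0,0.014],0.06],
    [[0,0,0],[0,0,0],0.03],
    [[0,0,0],[0,0,0],0.03],
    [[0,0,0],[0,0,0],0.03],
    [[0,0,0],[0,0,0],0.03],
    [[0,0,0],[0,0,0],0.03],
  ],
  force=15,
)

```text
t: 4.1
tcp_pos: [443.3, 329.8, 41.6]
tool_rot: [0.0, 0.018, 1.0, 0.0]
contact_force: [0.5, -0.7, -1.0]
width: 44.3
finger_force: 15.0
```

>>> step_arm(
  targets=[
    [[0,0,0],[0,0,-0.04],0.03],
    [[0,0,0],[0,0,-0.04],0.03],
    [[0,0,0],[0,0,-0.04],0.03],
    [[0,0,0],[0,0,-0.04],0.03],
    [[0,0,0],[-0.004,-0.04,0],0.03],
    [[0,0,0],[-0.004,-0.04,0],0.03],
    [[0,0,0],[-0.004,-0.04,0],0.03],
    [[0,0,0],[-0.004,-0.04,0],0.03],
    [[0,0,0],[-0.004,-0.04,0],0.03],
    [[0,0,0],[-0.004,-0.04,0],0.03],
    [[0,0,0],[-0.004,-0.04,0],0.03],
    [[0,0,0],[-0.004,-0.04,0],0.03],
  ],
)

```text
t: 5.3
tcp_pos: [463.7, 7.3, 201.7]
tool_rot: [0.0, 0.018, 1.0, -0.0]
contact_force: [0.4, -0.3, -1.2]
width: 44.4
finger_force: 15.0
```

>>> step_arm(
  targets=[
    [[0,0,0],[-0.004,-0.044,0],0.03],
    [[0,0,0],[-0.004,-0.044,0],0.03],
    [[0,0,0],[-0.004,-0.044,0],0.03],
    [[0,0,0],[-0.004,-0.044,0],0.03],
    [[0,0,0],[-0.004,-0.044,0],0.03],
    [[0,0,0],[-0.004,-0.044,0],0.03],
    [[0,0,0],[0,0,0],0.03],
    [[0,0,0],[0,0,0],0.03],
  ],
)

```text
t: 6.1
tcp_pos: [478.1, -256.2, 201.1]
tool_rot: [-0.0, 0.019, 1.0, 0.0]
contact_force: [-1.1, -0.3, -1.3]
width: 44.3
finger_force: 15.0
```

>>> step_arm(
  targets=[
    [[0,0,0],[-0.001,-0.0005,0.035],0.03],
    [[0,0,0],[0,0,0.035],0.03],
    [[0,0,0],[0,0,0.03],0.03],
    [[0,0,0],[0,0,0],0.03],
  ],
)

```text
t: 6.5
tcp_pos: [478.0, -254.1, 98.3]
tool_rot: [-0.003, 0.017, 1.0, 0.002]
contact_force: [-0.4, 0.6, -1.0]
width: 44.0
finger_force: 15.0
```

```bash
python3 - <<'E'
from h import *
a=r.grab_frame("scene")[190:290,240:360];b=r.grab_frame("top")[140:260,310:400]
cv2.imwrite("pics/p1.png",np.hstack([cv2.resize(a,(480,400),interpolation=2),cv2.resize(b,(300,400),interpolation=2)]))
E
```

```text
(no output)
```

View pics/p1.png

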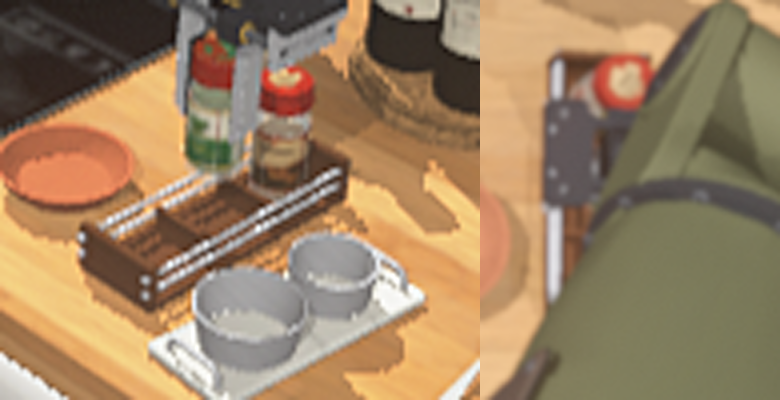

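The jar hangs upright over the middle bay, at about (130,210) in the crop, and it clears the rack jar. Lowering it.

>>> step_arm(
  targets=[
    [[0,0,0],[-0.001,0,0.02],0.03],
    [[0,0,0],[0,0,0.015],0.03],
    [[0,0,0],[0,0,0.01],0.03],
    [[0,0,0],[0,0,0.002],0.03],
    [[0,0,0],[0,0,0.002],0.03],
    [[0,0,0],[0,0,0],0.03],
  ],
)

```text
t: 7.2
tcp_pos: [480.8, -256.5, 53.2]
tool_rot: [0.0, 0.018, 1.0, -0.0]
contact_force: [-0.1, -0.3, -0.4]
width: 44.6
finger_force: 15.0
```

>>> step_arm(
  targets=[
    [[0,0,0],[0,0,0.002],0.03],
    [[0,0,0],[0,0,0.001],0.03],
    [[0,0,0],[0,0,0],0.03],
  ],
)

```text
t: 7.5
tcp_pos: [480.4, -256.4, 49.5]
tool_rot: [-0.0, 0.018, 1.0, 0.0]
contact_force: [-0.0, 0.4, -1.4]
width: 44.0
finger_force: 15.0
```

>>> step_arm(
  targets=[
    [[0,0,0],[0,0,0.001],0.03],
    [[0,0,0],[0,0,0.001],0.03],
    [[0,0,0],[0,0,0],0.03],
  ],
)

```text
t: 7.8
tcp_pos: [480.4, -256.3, 47.3]
tool_rot: [-0.0, 0.018, 1.0, 0.0]
contact_force: [-0.2, 0.2, -1.2]
width: 44.2
finger_force: 15.0
```

>>> step_arm(
  targets=[
    [[0,0,0],[0,0,0.001],0.03],
    [[0,0,0],[0,0,0.001],0.03],
    [[0,0,0],[0,0,0],0.03],
  ],
)

```text
t: 8.1
tcp_pos: [480.4, -256.3, 45.3]
tool_rot: [-0.0, 0.018, 1.0, 0.0]
contact_force: [0.3, 0.0, -0.3]
width: 44.2
finger_force: 15.0
```

>>> step_arm(
  targets=[
    [[0,0,0],[0,0,0.001],0.03],
    [[0,0,0],[0,0,0.001],0.03],
    [[0,0,0],[0,0,0],0.03],
  ],
)

```text
t: 8.4
tcp_pos: [480.3, -256.3, 43.3]
tool_rot: [-0.0, 0.018, 1.0, 0.0]
contact_force: [0.3, -0.2, -1.6]
width: 44.5
finger_force: 15.0
```

>>> step_arm(
  targets=[
    [[0,0,0],[0,0,0.001],0.03],
    [[0,0,0],[0,0,0.001],0.03],
    [[0,0,0],[0,0,0],0.03],
  ],
)

```text
t: 8.7
tcp_pos: [481.2, -256.4, 42.7]
tool_rot: [0.001, 0.018, 1.0, -0.0]
contact_force: [-1.2, 5.2, 12.7]
width: 44.3
finger_force: 15.0
```

```bash
python3 - <<'E'
from h import *
a=r.grab_frame("scene")[190:270,250:340]
cv2.imwrite("pics/p2.png",cv2.resize(a,(675,600),interpolation=2))
E
```

```text
(no output)
```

View pics/p2.png

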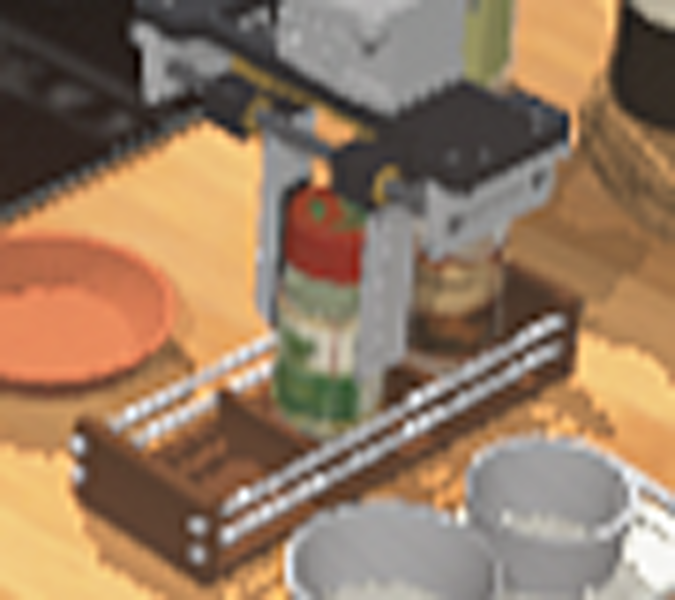

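The green jar is down in the middle bay (12 N contact, base on the floor), which puts the hob surface at about 6.5 mm. Releasing.

>>> step_arm(
  targets=[
    [[0,0,0],[0,0,-0.001],0.046],
    [[0,0,0],[0,0,0],0.055],
    [[0,0,0],[0,0,0],0.065],
    [[0,0,0],[0,0,0],0.07],
    [[0,0,0],[0,0,-0.02],0.07],
    [[0,0,0],[0,0,-0.045],0.07],
    [[0,0,0],[0,0,-0.045],0.07],
    [[0,0,0],[0,0,-0.045],0.08],
    [[0,0,0],[0.005,0.042,0],0.094],
    [[0,0,0],[0.005,0.042,0],0.094],
    [[0,0,0],[0.005,0.042,0],0.094],
    [[0,0,0],[0.005,0.042,0],0.094],
  ],
)

```text
t: 9.95
tcp_pos: [465.9, -86.3, 197.4]
tool_rot: [0.0, 0.018, 1.0, -0.0]
contact_force: [1.2, -0.1, 0.7]
width: 94.2
finger_force: 0.0
```

>>> step_arm(
  targets=[
    [[0,0,0],[0.0055,0.042,0],0.094],
    [[0,0,0],[0.0055,0.042,0],0.094],
    [[0,0,0],[0.0055,0.042,0],0.094],
    [[0,0,0],[0.0055,0.042,0],0.094],
    [[0,0,0],[0.0055,0.042,0],0.094],
    [[0,0,0],[0.006,0.042,0],0.094],
    [[0,0,0],[0.006,0.039,0],0.094],
    [[0,0,0],[0,0,0],0.094],
    [[0,0,0],[0,0,0],0.094],
  ],
)

```text
t: 10.85
tcp_pos: [437.1, 204.8, 197.2]
tool_rot: [-0.0, 0.017, 1.0, -0.0]
contact_force: [0.0, -0.5, 0.3]
width: 93.8
finger_force: 0.0
```

```bash
python3 - <<'E'
from h import *
o=r.observe();print(o["tcp_pos"],o["tool_rot"],o["width"])
a=r.grab_frame("top")
for c in("top","scene"):
    if c=="scene": r.grab_frame(c)
    print(c,[(np.round(d["pixel"],1).tolist(),round(d["p"],2),np.round(onz(c,d["pixel"],7)[:2]).tolist()) for d in r.tip_of(c,"spice_jar_a")])
cv2.imwrite("pics/p3.png",cv2.resize(a[140:260,270:410],None,fx=4,fy=4,interpolation=2))
E
```

```text
[437.07093706 204.75296265 197.2199389 ] [-1.69349487e-04  1.69664191e-02  9.99856031e-01 -1.73730765e-04] 93.78887117242151
top []
scene [([195.5, 191.4], 0.84, [440.0, 202.0]), ([245.9, 296.0], 0.62, [486.0, -263.0])]
```

View pics/p3.png

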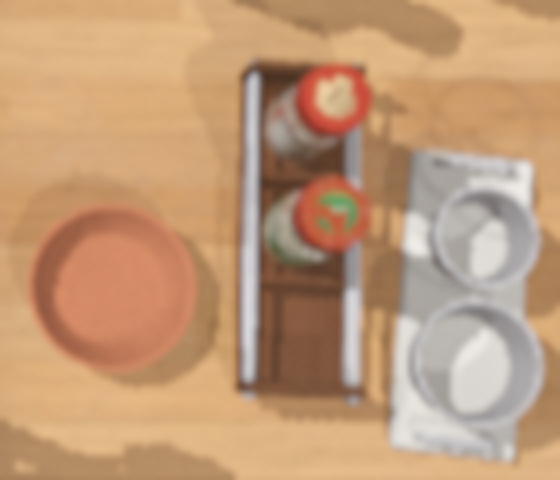

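The green jar stands upright in the middle bay, cap at (213,333) in the crop, and the rack jar hasn't moved. Next is the red jar.

>>> step_arm(
  targets=[
    [[0,0,0],[-0.001,-0.0005,0.04],0.094],
    [[0,0,0],[0,0,0.04],0.094],
    [[0,0,0],[0,0,0.04],0.094],
    [[0,0,0],[0,0,0.035],0.094],
    [[0,0,0],[0,0,0],0.06],
    [[0,0,0],[0,0,0],0.03],
    [[0,0,0],[0,0,0],0.03],
    [[0,0,0],[0,0,0],0.03],
    [[0,0,0],[0,0,0],0.03],
    [[0,0,0],[0,0,0],0.03],
    [[0,0,0],[0,0,0],0.03],
    [[0,0,0],[0,0,0],0.03],
  ],
  force=15,
)

```text
t: 12.25
tcp_pos: [438.6, 204.1, 43.0]
tool_rot: [0.0, 0.018, 1.0, 0.0]
contact_force: [-1.4, 1.0, 6.0]
width: 45.0
finger_force: 15.0
```

>>> step_arm(
  targets=[
    [[0,0,0],[0,0,-0.04],0.03],
    [[0,0,0],[0,0,-0.04],0.03],
    [[0,0,0],[0,0,-0.04],0.03],
    [[0,0,0],[0,0,-0.04],0.03],
    [[0,0,0],[0.001,-0.042,0],0.03],
    [[0,0,0],[0.001,-0.042,0],0.03],
    [[0,0,0],[0.001,-0.042,0],0.03],
    [[0,0,0],[0.001,-0.042,0],0.03],
    [[0,0,0],[0.001,-0.042,0],0.03],
    [[0,0,0],[0.001,-0.042,0],0.03],
    [[0,0,0],[0.001,-0.042,0],0.03],
  ],
)

```text
t: 13.35
tcp_pos: [420.2, -91.3, 202.4]
tool_rot: [-0.0, 0.018, 1.0, -0.0]
contact_force: [0.7, -0.1, -0.8]
width: 44.6
finger_force: 15.0
```

>>> step_arm(
  targets=[
    [[0,0,0],[0.001,-0.042,0],0.03],
    [[0,0,0],[0.001,-0.042,0],0.03],
    [[0,0,0],[0.001,-0.042,0],0.03],
    [[0,0,0],[0.001,-0.039,0],0.03],
    [[0,0,0],[0,0,0],0.03],
    [[0,0,0],[0,0,0.04],0.03],
    [[0,0,0],[0,0,0.04],0.03],
    [[0,0,0],[0,0,0.025],0.03],
    [[0,0,0],[0,0,0],0.03],
  ],
)

```text
t: 14.25
tcp_pos: [409.5, -252.8, 94.6]
tool_rot: [-0.003, 0.018, 1.0, 0.002]
contact_force: [-0.2, 0.0, -0.3]
width: 44.5
finger_force: 15.0
```

>>> step_arm(
  targets=[
    [[0,0,0],[0,0,0.025],0.03],
    [[0,0,0],[0,0,0.018],0.03],
    [[0,0,0],[0,0,0.005],0.03],
    [[0,0,0],[0,0,0],0.03],
    [[0,0,0],[0,0,0.001],0.03],
    [[0,0,0],[0,0,0],0.03],
  ],
)

```text
t: 14.85
tcp_pos: [411.4, -254.7, 49.5]
tool_rot: [0.001, 0.018, 1.0, -0.0]
contact_force: [0.6, 0.2, -1.5]
width: 44.7
finger_force: 15.0
```

>>> step_arm(
  targets=[
    [[0,0,0],[0,0,0.003],0.03],
    [[0,0,0],[0,0,0.001],0.03],
    [[0,0,0],[0,0,0.001],0.03],
    [[0,0,0],[0,0,0],0.03],
    [[0,0,0],[0,0,0],0.03],
  ],
)

```text
t: 15.35
tcp_pos: [411.5, -254.6, 44.7]
tool_rot: [0.001, 0.018, 1.0, -0.0]
contact_force: [-3.5, 3.4, 14.9]
width: 44.4
finger_force: 15.0
```

>>> step_arm(
  targets=[
    [[0,0,0],[0,0,-0.001],0.046],
    [[0,0,0],[0,0,0],0.055],
    [[0,0,0],[0,0,0],0.065],
    [[0,0,0],[0,0,0],0.07],
    [[0,0,0],[0,0,-0.03],0.07],
    [[0,0,0],[0,0,-0.045],0.07],
    [[0,0,0],[0,0,-0.05],0.07],
    [[0,0,0],[0,0,-0.05],0.08],
    [[0,0,0],[-0.014,0.0395,0],0.094],
    [[0,0,0],[-0.014,0.0395,0],0.094],
    [[0,0,0],[-0.014,0.0395,0],0.094],
    [[0,0,0],[-0.014,0.0395,0],0.094],
  ],
)

```text
t: 16.55
tcp_pos: [472.8, -96.9, 219.5]
tool_rot: [0.0, 0.018, 1.0, -0.0]
contact_force: [0.8, -0.8, -0.5]
width: 93.6
finger_force: 0.0
```

>>> step_arm(
  targets=[
    [[0,0,0],[-0.014,0.0395,0],0.094],
    [[0,0,0],[-0.014,0.0395,0],0.094],
    [[0,0,0],[-0.014,0.0395,0],0.094],
    [[0,0,0],[-0.014,0.0395,0],0.094],
    [[0,0,0],[-0.014,0.0395,0],0.094],
    [[0,0,0],[-0.014,0.0395,0],0.094],
    [[0,0,0],[0,0,0],0.094],
    [[0,0,0],[0,0,0],0.094],
  ],
)

```text
t: 17.35
tcp_pos: [564.7, 135.7, 218.8]
tool_rot: [-0.001, 0.017, 1.0, -0.0]
contact_force: [-0.0, -0.8, 0.6]
width: 94.1
finger_force: 0.0
```

```bash
python3 - <<'E'
from h import *
o=r.observe();print(o["tcp_pos"],o["tool_rot"])
a=r.grab_frame("top")[140:260,270:410];r.grab_frame("scene")
for t in("pepper_mill","spice_jar_a"):
    print(t,[(np.round(d["pixel"],1).tolist(),round(d["p"],2),np.round(onz("scene",d["pixel"],7)[:2]).tolist()) for d in r.tip_of("scene",t)])
cv2.imwrite("pics/p4.png",cv2.resize(a,None,fx=3,fy=3,interpolation=2))
E
```

```text
[564.718263   135.72666471 218.81169753] [-5.16418545e-04  1.71071782e-02  9.99853509e-01 -1.96589024e-04]
pepper_mill [([193.6, 229.0], 0.75, [550.0, 119.0])]
spice_jar_a [([245.9, 294.3], 0.9, [482.0, -260.0]), ([255.6, 276.1], 0.82, [404.0, -255.0])]
```

View pics/p4.png

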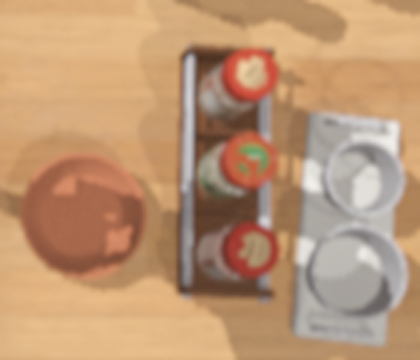

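All three jars stand upright in the rack, caps at (72,250), (158,248) and (250,250) in the crop. Next, the pepper mill.

>>> step_arm(
  targets=[
    [[0,0,0],[0.001,-0.001,0.03],0.094],
    [[0,0,0],[0,0,0.03],0.094],
    [[0,0,0],[0,0,0.03],0.094],
    [[0,0,0],[0,0,0],0.06],
    [[0,0,0],[0,0,0],0.03],
    [[0,0,0],[0,0,0],0.03],
    [[0,0,0],[0,0,0],0.03],
    [[0,0,0],[0,0,0],0.03],
    [[0,0,0],[0,0,0],0.03],
    [[0,0,0],[0,0,0],0.03],
  ],
  force=25,
)

```text
t: 18.55
tcp_pos: [564.1, 134.6, 130.0]
tool_rot: [0.0, 0.018, 1.0, 0.0]
contact_force: [0.1, 2.4, 2.6]
width: 48.0
finger_force: 25.0
```

>>> step_arm(
  targets=[
    [[0,0,0],[0,0,-0.02],0.03],
    [[0,0,0],[0,0,-0.035],0.03],
    [[0,0,0],[0,0,-0.035],0.03],
    [[0,0,0],[0,0,-0.035],0.03],
    [[0,0,0],[0,0,-0.03],0.03],
    [[0,0,0],[0.012,-0.039,0],0.03],
    [[0,0,0],[0.012,-0.039,0],0.03],
    [[0,0,0],[0.012,-0.039,0],0.03],
    [[0,0,0],[0.012,-0.039,0],0.03],
    [[0,0,0],[0.012,-0.039,0],0.03],
    [[0,0,0],[0.012,-0.039,0],0.03],
  ],
)

```text
t: 19.65
tcp_pos: [482.6, -98.3, 284.3]
tool_rot: [-0.0, 0.018, 1.0, -0.0]
contact_force: [0.8, -1.3, -2.0]
width: 48.0
finger_force: 25.0
```

>>> step_arm(
  targets=[
    [[0,0,0],[0.0115,-0.039,0],0.03],
    [[0,0,0],[0.0115,-0.039,0],0.03],
    [[0,0,0],[0.0115,-0.039,0],0.03],
    [[0,0,0],[0.0115,-0.039,0],0.03],
    [[0,0,0],[0.0115,-0.039,0],0.03],
    [[0,0,0],[0.0115,-0.039,0],0.03],
    [[0,0,0],[0.0115,-0.039,0],0.03],
    [[0,0,0],[0,0,0],0.03],
    [[0,0,0],[0,0,0],0.03],
  ],
)

```text
t: 20.55
tcp_pos: [393.0, -367.2, 283.9]
tool_rot: [-0.0, 0.019, 1.0, 0.0]
contact_force: [0.6, 0.5, -2.3]
width: 47.9
finger_force: 25.0
```

>>> step_arm(
  targets=[
    [[0,0,0],[0,0,0.035],0.03],
    [[0,0,0],[0,0,0.035],0.03],
    [[0,0,0],[0,0,0.02],0.03],
    [[0,0,0],[0,0,0.01],0.03],
    [[0,0,0],[0,0,0],0.03],
    [[0,0,0],[0,0,0],0.03],
  ],
)

```text
t: 21.15
tcp_pos: [394.0, -366.8, 185.7]
tool_rot: [0.001, 0.017, 1.0, -0.001]
contact_force: [0.7, -0.3, -1.8]
width: 47.8
finger_force: 25.0
```

```bash
python3 - <<'E'
from h import *
a=r.grab_frame("scene")[200:300,260:360];b=r.grab_frame("top")[180:260,350:430]
cv2.imwrite("pics/p5.png",np.hstack([cv2.resize(x,(400,400),interpolation=2) for x in(a,b)]))
E
```

```text
(no output)
```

View pics/p5.png

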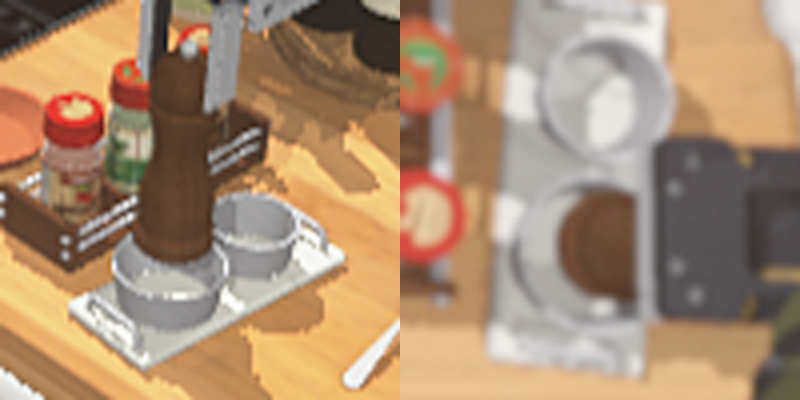

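The mill hangs upright and centred over the wide cup, foot at about (178,240) in the crop. Lowering it.

>>> step_arm(
  targets=[
    [[0,0,0],[0,0,0.015],0.03],
    [[0,0,0],[0,0,0.015],0.03],
    [[0,0,0],[0,0,0.012],0.03],
    [[0,0,0],[0,0,0.006],0.03],
    [[0,0,0],[0,0,0],0.03],
    [[0,0,0],[0,0,0],0.03],
  ],
)

```text
t: 21.85
tcp_pos: [393.6, -367.1, 137.1]
tool_rot: [0.0, 0.018, 1.0, -0.0]
contact_force: [0.5, 0.3, -2.0]
width: 48.2
finger_force: 25.0
```

>>> step_arm(
  targets=[
    [[0,0,0],[0,0,0.002],0.03],
    [[0,0,0],[0,0,0.001],0.03],
    [[0,0,0],[0,0,0.001],0.03],
    [[0,0,0],[0,0,0],0.03],
    [[0,0,0],[0,0,0],0.03],
  ],
)

```text
t: 22.35
tcp_pos: [394.0, -367.2, 133.9]
tool_rot: [0.001, 0.018, 1.0, -0.001]
contact_force: [0.2, 3.9, 9.7]
width: 48.0
finger_force: 25.0
```

>>> step_arm(
  targets=[
    [[0,0,0],[0,0,-0.001],0.05],
    [[0,0,0],[0,0,0],0.058],
    [[0,0,0],[0,0,0],0.066],
    [[0,0,0],[0,0,0],0.074],
    [[0,0,0],[0,0,-0.02],0.08],
    [[0,0,0],[0,0,-0.045],0.08],
    [[0,0,0],[0,0,-0.045],0.08],
    [[0,0,0],[-0.0095,0.0415,0],0.094],
    [[0,0,0],[-0.0095,0.0415,0],0.094],
    [[0,0,0],[-0.0095,0.0415,0],0.094],
    [[0,0,0],[-0.0095,0.0415,0],0.094],
    [[0,0,0],[-0.0095,0.0415,0],0.094],
  ],
)

```text
t: 23.55
tcp_pos: [448.4, -159.6, 243.5]
tool_rot: [0.0, 0.018, 1.0, -0.0]
contact_force: [1.0, -0.3, -0.4]
width: 94.2
finger_force: 0.0
```

>>> step_arm(
  targets=[
    [[0,0,0],[-0.0095,0.0415,0],0.094],
    [[0,0,0],[-0.0095,0.0415,0],0.094],
    [[0,0,0],[-0.0095,0.0415,0],0.094],
    [[0,0,0],[-0.0095,0.0415,0],0.094],
    [[0,0,0],[-0.0095,0.0415,0],0.094],
    [[0,0,0],[-0.0095,0.0415,0],0.094],
    [[0,0,0],[-0.01,0.0415,0],0.094],
    [[0,0,0],[-0.01,0.0415,0],0.094],
    [[0,0,0],[-0.01,0.0415,0],0.094],
    [[0,0,0],[-0.01,0.0415,0],0.094],
    [[0,0,0],[-0.01,0.0415,0],0.094],
    [[0,0,0],[0,0,0],0.094],
  ],
)

```text
t: 24.75
tcp_pos: [571.3, 295.2, 241.9]
tool_rot: [-0.001, 0.016, 1.0, -0.0]
contact_force: [-0.6, -0.3, -0.9]
width: 93.9
finger_force: 0.0
```

```bash
python3 - <<'E'
from h import *
o=r.observe();print(o["tcp_pos"],o["tool_rot"])
a=r.grab_frame("top");r.grab_frame("scene")
for t in("pepper_mill","salt_shaker"):
  for c in("scene","top"):
    print(c,t,[(np.round(d["pixel"],1).tolist(),round(d["p"],2),np.round(onz(c,d["pixel"],7)[:2]).tolist()) for d in r.tip_of(c,t)])
a=np.hstack([cv2.resize(a[y:y+90,x:x+90],(390,390),interpolation=2) for y,x in((135,100),(170,330))])
cv2.imwrite("pics/p6.png",a)
E
```

```text
[571.32828974 295.21650028 241.87715266] [-7.77692707e-04  1.59712839e-02  9.99872146e-01 -7.42338895e-05]
scene pepper_mill [([277.5, 299.4], 0.71, [378.0, -371.0])]
top pepper_mill [([232.6, 382.9], 0.96, [390.0, -363.0]), ([225.1, 342.2], 0.71, [409.0, -253.0])]
scene salt_shaker [([173.2, 204.0], 0.52, [584.0, 305.0])]
top salt_shaker [([214.4, 382.2], 0.73, [439.0, -363.0]), ([162.3, 141.1], 0.58, [577.0, 298.0]), ([213.9, 293.9], 0.21, [438.0, -123.0])]
```

View pics/p6.png

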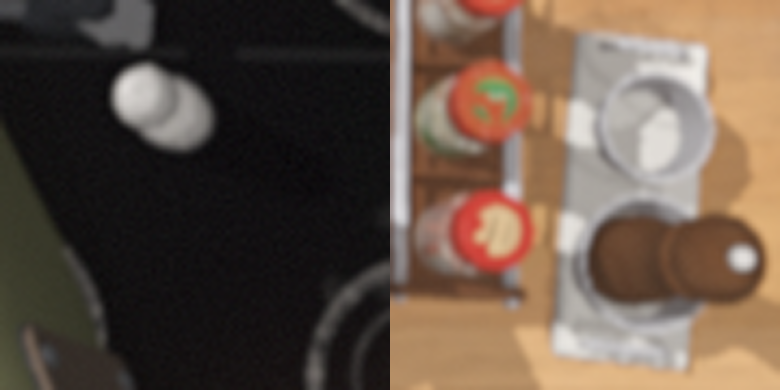

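The mill is upright in the wide cup. The salt shaker is at about (575,295), and the gripper is above it.

>>> step_arm(
  targets=[
    [[0,0,0],[-0.003,0,0.035],0.094],
    [[0,0,0],[0,0,0.04],0.094],
    [[0,0,0],[0,0,0.04],0.094],
    [[0,0,0],[0,0,0.04],0.094],
    [[0,0,0],[0,0,0.038],0.094],
    [[0,0,0],[0,0,0],0.06],
    [[0,0,0],[0,0,0],0.03],
    [[0,0,0],[0,0,0],0.03],
    [[0,0,0],[0,0,0],0.03],
    [[0,0,0],[0,0,0],0.03],
    [[0,0,0],[0,0,0],0.03],
    [[0,0,0],[0,0,0],0.03],
  ],
  force=15,
)

```text
t: 26.25
tcp_pos: [574.6, 291.3, 50.9]
tool_rot: [0.0, 0.018, 1.0, 0.0]
contact_force: [-0.5, 1.1, 0.6]
width: 41.3
finger_force: 0.4
```

>>> step_arm(
  targets=[
    [[0,0,0],[0,0,0],0.035],
    [[0,0,0],[0,0,0],0.035],
  ],
)

```text
t: 26.45
tcp_pos: [574.7, 291.4, 50.8]
tool_rot: [0.0, 0.018, 1.0, 0.0]
contact_force: [0.3, 2.5, 3.2]
width: 36.8
finger_force: 14.0
```

```bash
python3 - <<'E'
from h import *
a=r.grab_frame("scene")[130:200,165:245];b=r.grab_frame("top")[130:200,100:170]
print(r.observe()["width"])
cv2.imwrite("pics/p7.png",np.hstack([cv2.resize(x,(400,400),interpolation=2) for x in(a,b)]))
E
```

```text
36.1946983465023
```

View pics/p7.png

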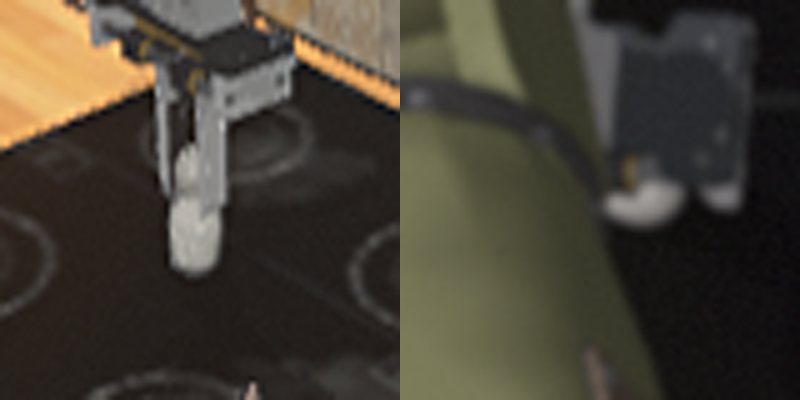

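```bash
python3 - <<'E'
from h import *
o=r.observe();print(o["width"],o["finger_force"],o["tcp_pos"],o["wrist_torque"])
def proj(c,p):
    k=r.get_calibration(c);R=Rot.from_quat(np.array(k["rotation"])[[1,2,3,0]]).as_matrix();q=np.array(k["intrinsics"])@R.T@(np.array(p)-k["origin"]);return (q[:2]/q[2]).round(1)
t=o["tcp_pos"]
for p in([t[0],t[1],6.5],t,[t[0],t[1]-22,t[2]],[t[0],t[1]+22,t[2]],[t[0],t[1],96.5]): 
    s=proj("scene",p);u=proj("top",p);print(np.round(p),"scene crop",(s-[165,130])*[5,5.714],"top crop",(u-[100,130])*5.714+[400,0])
print(onz("top",[161.8,141.3],6.5),onz("top",[157.0,133.0],88))
# front-bottom edge of body in the last crops
print(onz("top",[130+228/5.714,100+245/5.714],6.5), "scene base centre",onz("scene",[130+258/5.714,165+195/5],6.5))
r.grab_frame("top");print([(d["pixel"],d["p"]) for d in r.tip_of("top","salt_shaker")]);r.grab_frame("scene");print([(d["pixel"],d["p"]) for d in r.tip_of("scene","salt_shaker")])
E
```

```text
36.1946983465023 14.033142583211884 [574.65660711 291.38260962  50.772964  ] [0.50321127 0.02171723 0.00525094]
[575. 291.   6.] scene crop [196.5    258.8442] top crop [647.9876 189.1334]
[575. 291.  51.] scene crop [194.5    201.1328] top crop [618.2748 168.563 ]
[575. 269.  51.] scene crop [213.     211.9894] top crop [666.2724 169.1344]
[575. 313.  51.] scene crop [176.5    190.2762] top crop [570.2772 167.9916]
[575. 291.  96.] scene crop [192.5   139.993] top crop [583.9908 145.1356]
[578.38297099 297.29944732   6.5       ] [572.54207286 292.25662548  88.        ]
[555.71403832 291.74341534   6.5       ] scene base centre [574.49070039 293.04865638   6.5       ]
[([158.9, 143.1], 0.41)]
[([172.8, 204.2], 0.52)]
```

The shaker is upright and centred between the fingers, but the width of 36 mm means they hold the narrowing part. I'll regrip lower.

>>> step_arm(
  targets=[
    [[0,0,0],[0,0,0],0.045],
    [[0,0,0],[0,0,0],0.06],
    [[0,0,0],[0,0,0],0.06],
    [[0,0,0],[0,0,0.006],0.06],
    [[0,0,0],[0,0,0],0.06],
    [[0,0,0],[0,0,0],0.03],
    [[0,0,0],[0,0,0],0.03],
    [[0,0,0],[0,0,0],0.03],
    [[0,0,0],[0,0,0],0.03],
    [[0,0,0],[0,0,0],0.03],
    [[0,0,0],[0,0,0],0.03],
    [[0,0,0],[0,0,0],0.03],
  ],
)

```text
t: 27.95
tcp_pos: [574.6, 291.2, 44.7]
tool_rot: [0.0, 0.018, 1.0, 0.0]
contact_force: [0.6, 1.7, 2.5]
width: 37.3
finger_force: 15.0
```

>>> step_arm(
  targets=[
    [[0,0,0],[0,0,0],0.03],
    [[0,0,0],[0,0,-0.01],0.03],
    [[0,0,0],[0,0,-0.02],0.03],
    [[0,0,0],[0,0,0],0.03],
    [[0,0,0],[0,0,0],0.03],
  ],
  force=25,
)

```text
t: 28.45
tcp_pos: [574.4, 291.0, 74.4]
tool_rot: [0.0, 0.018, 1.0, -0.0]
contact_force: [0.1, -0.8, -1.1]
width: 36.9
finger_force: 24.5
```

```bash
python3 - <<'E'
from h import *
a=r.grab_frame("scene")[130:200,165:245];b=r.grab_frame("top")[130:200,100:170]
cv2.imwrite("pics/p8.png",np.hstack([cv2.resize(x,(400,400),interpolation=2) for x in(a,b)]))
E
```

```text
(no output)
```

View pics/p8.png

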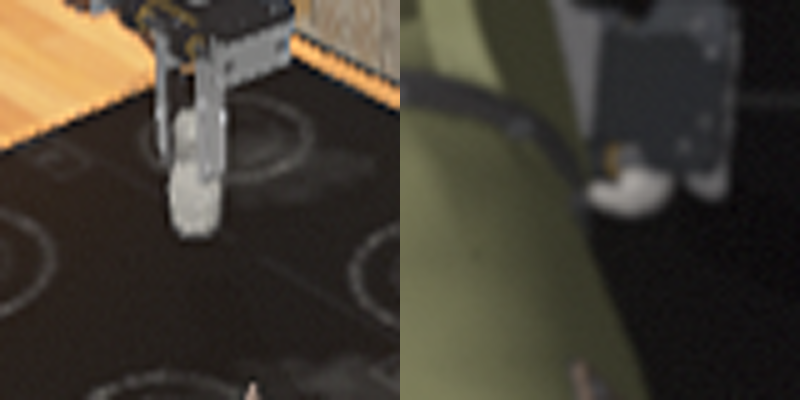

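The shaker is lifted and hanging upright, base at about (195,232) in the crop. Carrying it to the narrow cup.

>>> step_arm(
  targets=[
    [[0,0,0],[0,0,-0.04],0.03],
    [[0,0,0],[0,0,-0.045],0.03],
    [[0,0,0],[0,0,-0.045],0.03],
    [[0,0,0],[0,0,-0.04],0.03],
    [[0,0,0],[0.0045,-0.042,0],0.03],
    [[0,0,0],[0.0045,-0.042,0],0.03],
    [[0,0,0],[0.0045,-0.042,0],0.03],
    [[0,0,0],[0.0045,-0.042,0],0.03],
    [[0,0,0],[0.0045,-0.042,0],0.03],
    [[0,0,0],[0.0045,-0.042,0],0.03],
    [[0,0,0],[0.0045,-0.042,0],0.03],
    [[0,0,0],[0.0045,-0.042,0],0.03],
  ],
)

```text
t: 29.75
tcp_pos: [525.8, -45.0, 243.7]
tool_rot: [-0.001, 0.018, 1.0, 0.0]
contact_force: [0.6, 0.9, -1.4]
width: 36.7
finger_force: 24.5
```

>>> step_arm(
  targets=[
    [[0,0,0],[0.0045,-0.042,0],0.03],
    [[0,0,0],[0.0045,-0.042,0],0.03],
    [[0,0,0],[0.0045,-0.042,0],0.03],
    [[0,0,0],[0.0045,-0.042,0],0.03],
    [[0,0,0],[0.0045,-0.042,0],0.03],
    [[0,0,0],[0.0045,-0.042,0],0.03],
    [[0,0,0],[0.005,-0.042,0],0.03],
    [[0,0,0],[0.005,-0.04,0],0.03],
    [[0,0,0],[0,0,0],0.03],
    [[0,0,0],[0,0,0],0.03],
  ],
)

```text
t: 30.75
tcp_pos: [477.2, -376.2, 243.2]
tool_rot: [-0.001, 0.018, 1.0, 0.001]
contact_force: [0.5, 1.0, -1.6]
width: 36.7
finger_force: 24.5
```

>>> step_arm(
  targets=[
    [[0,0,0],[0,0,0.035],0.03],
    [[0,0,0],[0,0,0.04],0.03],
    [[0,0,0],[0,0,0.04],0.03],
    [[0,0,0],[0,0,0.025],0.03],
    [[0,0,0],[0,0,0.008],0.03],
    [[0,0,0],[0,0,0],0.03],
    [[0,0,0],[0,0,0],0.03],
  ],
)

```text
t: 31.45
tcp_pos: [478.4, -375.9, 98.1]
tool_rot: [0.001, 0.017, 1.0, -0.001]
contact_force: [-0.6, 0.1, -0.7]
width: 36.4
finger_force: 24.5
```

```bash
python3 - <<'E'
from h import *
a=r.grab_frame("scene")[195:295,270:370];b=r.grab_frame("top")[170:250,350:430]
cv2.imwrite("pics/p9.png",np.hstack([cv2.resize(x,(400,400),interpolation=2) for x in(a,b)]))
E
```

```text
(no output)
```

View pics/p9.png

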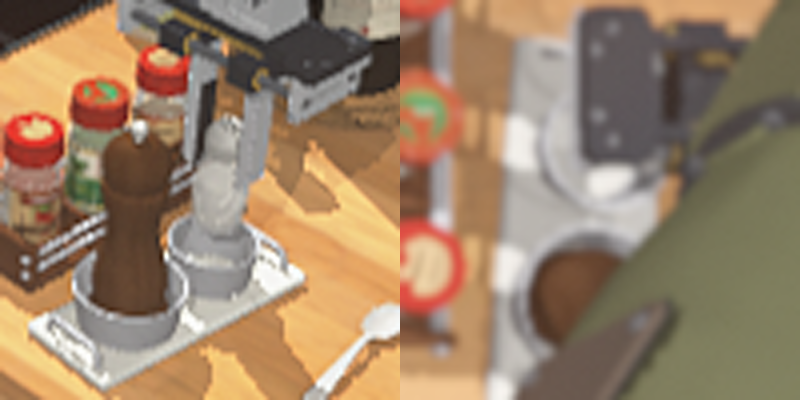

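```bash
python3 - <<'E'
from h import *
def proj(c,p):
    k=r.get_calibration(c);R=Rot.from_quat(np.array(k["rotation"])[[1,2,3,0]]).as_matrix();q=np.array(k["intrinsics"])@R.T@(np.array(p)-k["origin"]);return (q[:2]/q[2])
t=r.observe()["tcp_pos"];print(t)
for n,p in dict(rimN=[477.2,-375.9,44],rimW=[393.6,-366.7,44],base=[t[0],t[1],t[2]-38.3],mill=[393.6,-366.7,180]).items(): print(n,(proj("scene",p)-[270,195])*4)
im=cv2.cvtColor(r.grab_frame("scene"),cv2.COLOR_BGR2GRAY)
for row in (250,252,255,258,260): print(row,im[row,305:340].tolist())
E
```

```text
[ 478.33711453 -376.14435967   98.17658373]
rimN [214.96003345 234.49067088]
rimW [130.82888561 277.46983893]
base [218.17446569 216.57397349]
mill [144.62718267 118.68501547]
250 [67, 65, 64, 63, 55, 109, 119, 115, 165, 168, 163, 133, 128, 158, 154, 167, 164, 169, 172, 181, 181, 177, 171, 165, 156, 160, 187, 165, 151, 153, 155, 152, 169, 171, 171]
252 [67, 65, 65, 62, 74, 111, 104, 192, 154, 127, 130, 133, 146, 158, 161, 151, 150, 155, 160, 163, 163, 160, 144, 137, 128, 116, 135, 193, 229, 206, 169, 166, 166, 170, 177]
255 [69, 67, 68, 68, 54, 159, 149, 223, 138, 125, 127, 150, 157, 161, 164, 163, 163, 165, 147, 145, 146, 143, 142, 138, 136, 147, 141, 146, 142, 243, 160, 178, 216, 223, 190]
258 [73, 70, 70, 71, 63, 60, 253, 144, 167, 182, 183, 160, 196, 168, 159, 160, 178, 162, 171, 162, 154, 152, 150, 148, 147, 139, 127, 146, 173, 210, 219, 252, 253, 241, 164]
260 [76, 71, 70, 73, 66, 55, 146, 164, 172, 127, 119, 188, 201, 195, 212, 209, 205, 197, 194, 184, 185, 182, 184, 151, 138, 158, 148, 149, 120, 235, 218, 227, 188, 234, 255]
```

The shaker is upright over the narrow cup, about 3 mm too far to the right. I'll shift it slightly and lower.

>>> step_arm(
  targets=[
    [[0,0,0],[0.002,0.0015,0.01],0.03],
    [[0,0,0],[0,0,0.015],0.03],
    [[0,0,0],[0,0,0.01],0.03],
    [[0,0,0],[0,0,0.007],0.03],
    [[0,0,0],[0,0,0],0.03],
    [[0,0,0],[0,0,0],0.03],
  ],
)

```text
t: 32.2
tcp_pos: [475.8, -374.4, 54.4]
tool_rot: [-0.0, 0.018, 1.0, 0.0]
contact_force: [0.3, 1.2, -0.2]
width: 37.0
finger_force: 24.5
```

>>> step_arm(
  targets=[
    [[0,0,0],[0,0,0.003],0.03],
    [[0,0,0],[0,0,0.001],0.03],
    [[0,0,0],[0,0,0.001],0.03],
    [[0,0,0],[0,0,0],0.03],
    [[0,0,0],[0,0,0],0.03],
  ],
)

```text
t: 32.7
tcp_pos: [475.8, -374.3, 49.5]
tool_rot: [0.0, 0.018, 1.0, -0.0]
contact_force: [-0.4, -0.4, -1.1]
width: 37.0
finger_force: 24.5
```

>>> step_arm(
  targets=[
    [[0,0,0],[0,0,0.001],0.03],
    [[0,0,0],[0,0,0.001],0.03],
    [[0,0,0],[0,0,0],0.03],
    [[0,0,0],[0,0,0],0.03],
  ],
)

```text
t: 33.1
tcp_pos: [476.3, -374.5, 48.6]
tool_rot: [0.001, 0.018, 1.0, -0.0]
contact_force: [-1.1, 2.9, 8.2]
width: 36.9
finger_force: 25.2
```

>>> step_arm(
  targets=[
    [[0,0,0],[0,0,-0.001],0.039],
    [[0,0,0],[0,0,0],0.045],
    [[0,0,0],[0,0,0],0.053],
    [[0,0,0],[0,0,0],0.062],
    [[0,0,0],[0,0,0],0.07],
    [[0,0,0],[0,0,-0.025],0.07],
    [[0,0,0],[0,0,-0.045],0.07],
    [[0,0,0],[0,0,-0.045],0.07],
    [[0,0,0],[0,0,-0.045],0.07],
    [[0,0,0],[0,0,-0.03],0.07],
    [[0,0,0],[0.005,0.039,0],0.094],
    [[0,0,0],[0.005,0.039,0],0.094],
  ],
)

```text
t: 34.3
tcp_pos: [468.3, -295.5, 238.9]
tool_rot: [0.0, 0.019, 1.0, -0.0]
contact_force: [0.0, 0.9, -0.6]
width: 83.0
finger_force: 0.0
```

>>> step_arm(
  targets=[
    [[0,0,0],[0.005,0.039,0],0.094],
    [[0,0,0],[0.005,0.039,0],0.094],
    [[0,0,0],[0.005,0.039,0],0.094],
    [[0,0,0],[0.005,0.039,0],0.094],
    [[0,0,0],[0.005,0.039,0],0.094],
    [[0,0,0],[0.005,0.039,0],0.094],
    [[0,0,0],[0.005,0.039,0],0.094],
    [[0,0,0],[0.005,0.04,0],0.094],
    [[0,0,0],[0.004,0.04,0],0.094],
    [[0,0,0],[0,0,0],0.094],
    [[0,0,0],[0,0,0],0.094],
  ],
)

```text
t: 35.4
tcp_pos: [437.0, 58.7, 238.5]
tool_rot: [0.0, 0.017, 1.0, -0.0]
contact_force: [0.5, -0.8, -0.4]
width: 94.2
finger_force: 0.0
```

```bash
python3 - <<'E'
from h import *
o=r.observe();print(o["tcp_pos"],o["width"])
r.grab_frame("top");r.grab_frame("scene")
for t in("pepper_mill","salt_shaker","garlic_bulb"):
  for c in("scene","top"):
    print(c,t,[(np.round(d["pixel"],1).tolist(),round(d["p"],2),np.round(onz(c,d["pixel"],10)[:2]).tolist()) for d in r.tip_of(c,t)])
E
```

```text
[437.02166892  58.74078806 238.47400695] 94.19741266480334
scene pepper_mill [([273.8, 300.5], 0.94, [390.0, -364.0])]
top pepper_mill [([230.9, 386.2], 0.66, [395.0, -371.0])]
scene salt_shaker [([262.7, 322.5], 0.61, [477.0, -375.0])]
top salt_shaker [([198.1, 381.2], 0.75, [483.0, -361.0])]
scene garlic_bulb [([215.2, 215.2], 0.74, [414.0, 39.0]), ([235.2, 257.4], 0.37, [436.0, -143.0])]
top garlic_bulb [([214.8, 230.0], 0.56, [434.0, 50.0])]
```

>>> step_arm(
  targets=[
    [[0,0,0],[-0.001,0,0.04],0.094],
    [[0,0,0],[0,0,0.045],0.094],
    [[0,0,0],[0,0,0.045],0.094],
    [[0,0,0],[0,0,0.045],0.094],
    [[0,0,0],[0,0,0.03],0.094],
    [[0,0,0],[0,0,0.011],0.094],
    [[0,0,0],[0,0,0],0.06],
    [[0,0,0],[0,0,0],0.02],
    [[0,0,0],[0,0,0],0.02],
    [[0,0,0],[0,0,0],0.02],
    [[0,0,0],[0,0,0],0.02],
    [[0,0,0],[0,0,0],0.02],
  ],
  force=10,
)

```text
t: 37.0
tcp_pos: [438.4, 58.4, 23.0]
tool_rot: [0.001, 0.018, 1.0, 0.0]
contact_force: [-0.6, 0.2, 4.5]
width: 52.6
finger_force: 9.9
```

>>> step_arm(
  targets=[
    [[0,0,0],[0,0,0],0.02],
    [[0,0,0],[0,0,0],0.02],
    [[0,0,0],[0,0,0],0.02],
    [[0,0,0],[0,0,0],0.02],
  ],
)

```text
t: 37.4
tcp_pos: [438.4, 58.5, 22.9]
tool_rot: [0.0, 0.018, 1.0, 0.0]
contact_force: [-1.2, 1.0, 7.5]
width: 52.7
finger_force: 10.0
```

>>> step_arm(
  targets=[
    [[0,0,0],[0,0,-0.02],0.02],
    [[0,0,0],[0,0,-0.04],0.02],
    [[0,0,0],[0,0,-0.04],0.02],
    [[0,0,0],[-0.002,-0.038,0],0.02],
    [[0,0,0],[-0.002,-0.038,0],0.02],
    [[0,0,0],[-0.002,-0.038,0],0.02],
    [[0,0,0],[-0.002,-0.038,0],0.02],
    [[0,0,0],[-0.002,-0.038,0],0.02],
    [[0,0,0],[0,0,0],0.02],
    [[0,0,0],[0,0,0.04],0.02],
    [[0,0,0],[0,0,0.03],0.02],
    [[0,0,0],[0,0,0],0.02],
  ],
)

```text
t: 38.6
tcp_pos: [439.3, -130.7, 49.5]
tool_rot: [-0.003, 0.018, 1.0, 0.001]
contact_force: [-0.1, 0.1, 0.0]
width: 52.7
finger_force: 9.8
```

>>> step_arm(
  targets=[
    [[0,0,0],[0,0,0],0.02],
    [[0,0,0],[0,0,0.01],0.02],
    [[0,0,0],[0,0,0.01],0.02],
    [[0,0,0],[0,0,0.004],0.02],
    [[0,0,0],[0,0,0],0.02],
    [[0,0,0],[0,0,0],0.02],
  ],
)

```text
t: 39.2
tcp_pos: [441.4, -132.0, 28.6]
tool_rot: [0.0, 0.018, 1.0, -0.0]
contact_force: [0.7, -0.5, -0.4]
width: 52.7
finger_force: 9.8
```

>>> step_arm(
  targets=[
    [[0,0,0],[0,0,0.003],0.02],
    [[0,0,0],[0,0,0.001],0.02],
    [[0,0,0],[0,0,0.001],0.02],
    [[0,0,0],[0,0,0],0.02],
    [[0,0,0],[0,0,0],0.02],
  ],
)

```text
t: 39.7
tcp_pos: [441.3, -131.9, 23.5]
tool_rot: [0.0, 0.018, 1.0, -0.0]
contact_force: [-1.1, 0.5, 0.4]
width: 52.6
finger_force: 9.8
```

>>> step_arm(
  targets=[
    [[0,0,0],[0,0,0.001],0.02],
    [[0,0,0],[0,0,0.0005],0.02],
    [[0,0,0],[0,0,0],0.02],
    [[0,0,0],[0,0,0],0.02],
  ],
)

```text
t: 40.1
tcp_pos: [441.7, -132.1, 22.7]
tool_rot: [0.0, 0.018, 1.0, -0.0]
contact_force: [-3.1, 1.3, 12.0]
width: 52.5
finger_force: 10.5
```

Contact at the expected height. Releasing and backing away.

>>> step_arm(
  targets=[
    [[0,0,0],[0,0,-0.001],0.054],
    [[0,0,0],[0,0,0],0.058],
    [[0,0,0],[0,0,0],0.062],
    [[0,0,0],[0,0,0],0.066],
    [[0,0,0],[0,0,0],0.066],
    [[0,0,0],[0,0,-0.02],0.066],
    [[0,0,0],[0,0,-0.045],0.066],
    [[0,0,0],[0,0,-0.045],0.066],
    [[0,0,0],[0,0,-0.045],0.08],
    [[0,0,0],[0,0,-0.045],0.08],
    [[0,0,0],[0,0.04,0],0.09],
    [[0,0,0],[0,0.04,0],0.09],
  ],
)

```text
t: 41.3
tcp_pos: [444.4, -51.5, 224.1]
tool_rot: [0.001, 0.019, 1.0, -0.0]
contact_force: [0.6, -0.3, -1.0]
width: 89.5
finger_force: 0.0
```

>>> step_arm(
  targets=[
    [[0,0,0],[0,0.04,0],0.09],
    [[0,0,0],[0,0.04,0],0.09],
    [[0,0,0],[0,0.04,0],0.09],
    [[0,0,0],[0,0.04,0],0.09],
    [[0,0,0],[0,0.04,0],0.09],
    [[0,0,0],[0,0.04,0],0.09],
    [[0,0,0],[0,0,0],0.09],
    [[0,0,0],[0,0,0],0.09],
  ],
)

```text
t: 42.1
tcp_pos: [452.5, 188.2, 222.6]
tool_rot: [-0.0, 0.017, 1.0, -0.0]
contact_force: [0.4, -0.5, -1.0]
width: 89.7
finger_force: 0.0
```

```bash
python3 - <<'E'
from h import *
a=r.grab_frame("scene")[185:295,230:350];b=r.grab_frame("top")[145:255,270:415]
cv2.imwrite("pics/p10.png",np.hstack([cv2.resize(a,(400,400),interpolation=2),cv2.resize(b,(400,400),interpolation=2)]))
E
```

```text
(no output)
```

View pics/p10.png

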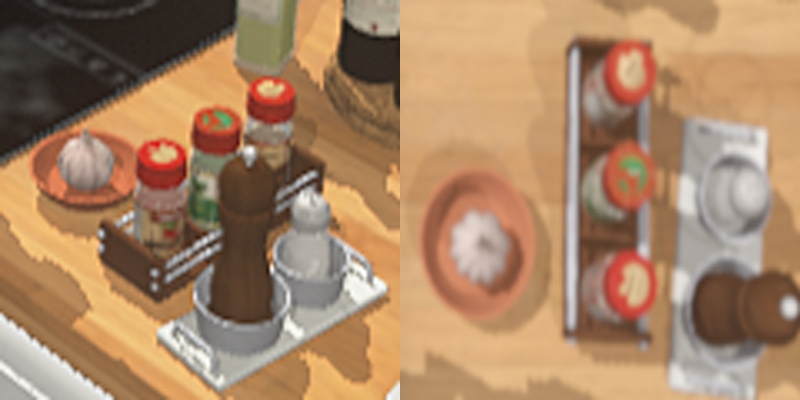

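All five stand in their holders: garlic in the dish at (85,165) in the crop, jars in the bays, mill and shaker upright in their cups. The rack jar hasn't moved.

```bash
python3 -c "
from plant import r
print(r.hand_in())"
```

```text
the job is handed in; nothing more can be done
None
```

The job is handed in at about 42 s of the 128 s allowed: both spice jars are in the rack, the mill and shaker are in their cups, the garlic is in its dish, and the last picture shows everything upright with the rack jar where it was.

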